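# Lock the grinding jar into the sample mill

## Task

Pick the steel grinding jar up by its black handle, lift it straight up into the open collar under the mill's head with the handle at the green mark (the mark is only rough: feel to either side for the spot where the lugs go in), and, keeping it pushed up against the spring, swing the handle round towards the red mark until it stops, so that the lugs drop into their notches and the jar stays hanging locked when you let go. Work gently, by feel, without forcing the jar against the mill, and leave the beaker, the vial and the stack of dishes where they stand.

Things in the scene. Friction and masses are not known exactly. Their poses are not given: they have to be found in the camera images.
- mill: Fixed white bench mill; origin on the bench (z=0) right below the collar's vertical axis, front = -x. Grey foot 16 mm thick, x -60 to 150 mm, 130 mm wide; column x 90 to 145 mm; overhead round head, radius 50 mm, top 249 mm (blue cap to 259); under it a steel collar, outer radius 48 mm, z 175 to 211 mm, open downwards: bore radius 38 mm, inward ledges leave radius 30.5 mm.
- mill_mouth (a point): Centre of the collar's open mouth, 175 mm above the bench; axes as the mill's. Three gaps in the ledges, 120 degrees apart, let the lugs up with about 2 degrees to spare either way. If the lugs are stopped under the ledges, the jar's top is only 8.5 mm above the mouth; then lower it a little and try another angle.
- green_mark (a point): Green stripe on the head's side (50 mm from the axis, 229 mm up), 43 degrees from the red one towards the mill's +y. The jar goes up with its handle below this mark: jar yaw = mill yaw - 43 degrees. The collar may be clocked up to 18 degrees either way off the marks (entry and lock alike); it cannot be seen or measured, so feel for the gaps.
- red_mark (a point): Red stripe on the head's front (-x side, 50 mm from the axis, 229 mm up). Locked, the handle points here (within those 18 degrees), jar yaw = mill yaw. From the gaps the jar turns 43 degrees counter-clockwise seen from above, to the notches, with a solid stop 2 degrees on; clockwise is blocked. Turning takes under 0.4 N m about the axis; over 2 N m (15 N at the grip) would be forcing.
- mill_crest (a point): On the axis, level with the crests, 9 mm above the mouth. Beside each gap, counter-clockwise, the ledge is a crest 19 degrees long; then a notch 24 degrees long with its floor 6 mm above the mouth; then the stop. The lugs' undersides must be held 1 to 3 mm above the crests while turning, then let down 3 mm into the notches.
- mill_presser (a point): On the axis, 19 mm above the mouth: underside of the sprung rubber presser disc (radius 27 mm) inside the collar, at rest. The jar's top meets it; it pushes down with 3 N at first and 0.3 N more per mm, and yields 12 mm at most (hard stop beyond).
- jar_centre (a point): Loose steel grinding jar, 0.17 to 0.27 kg, standing on the bench. Point on its axis, 38 mm above its underside; z is its axis, the handle points along -x. Radius 28 mm (foot 30 mm), height 75.5 mm, the top 8 mm tapering to radius 25 mm as a lead-in. Locked, this point is 16 mm below the mouth, on the collar's axis.
- jar_lugs (a point): On the jar's axis, 60 mm above its underside, level with the undersides of its three brass lugs (7 mm high, 10 mm wide, reaching to radius 36 mm): one over the handle, two at 120 degrees either side. Axes as the jar's.
- jar_grip (a point): Centre of the jar's black handle grip, 135 mm from the jar's axis along its -x, 38 mm above its underside: a bar 64 mm long (x), 18 mm wide (y), 26 mm high, pinched across y from above; a 12 mm steel neck joins it to the jar. Axes as the jar's.
- beaker_centre (a point): Bystander: red open plastic beaker, radius 36 mm, height 85 mm, light; point at its centre, 42.5 mm up. Stands on the other side of the mill from the jar.
- vial_centre (a point): Bystander: small clear vial with yellow cap, radius 16 mm, height 65 mm; point at its centre, 32.5 mm up.
- dishes_centre (a point): Bystander: stack of three culture dishes, radius 45 mm, height 45 mm; point at its centre, 22.5 mm up.
Things that resemble listed ones, but are neither listed nor needed, are in the scene too. Of the things that look like the part that bears jar_centre, the smaller one is meant.

How it is judged:
On the way:
1. the jar's lugs have gone up through the gaps of the collar near the green mark: jar on the collar's axis, its top inside the collar, the handle still on the green side (z of jar_centre in the frame of mill_mouth above -0.025 m and horizontal distance between jar_centre and mill_mouth below 0.006 m and y of jar_grip in the frame of mill above 0.04 m and x of jar_grip in the frame of mill below -0.03 m), for 0.1 s.
At the end, for the whole second after the job is handed in: The jar hangs locked in the collar: its centre point 14.6 to 17.8 mm below the mouth (16 mm is seated in the notches), within 5 mm of the collar's axis, upright within 0.06 rad, the handle on the red-mark side (grip within 55 mm of the mill's front line), at rest (z of jar_centre in the frame of mill_mouth between -0.0178 and -0.0146 m and horizontal distance between jar_centre and mill_mouth below 0.005 m and angle between jar_centre's own z axis and vertical below 0.06 rad and x of jar_grip in the frame of mill below -0.115 m and y of jar_grip in the frame of mill between -0.055 and 0.055 m and linear speed of jar below 0.02 m/s); the robot touches nothing.
It fails at once if the jar is forced against the mill with more than 100 N (contact force between jar and mill above 100 N).
It fails at once if the beaker is shoved more than 20 mm or tipped (distance of beaker_centre from where it was at the start of the episode above 0.02 m or angle between beaker_centre's own z axis and vertical above 0.3 rad).
It fails at once if the vial is shoved more than 20 mm or tipped (distance of vial_centre from where it was at the start of the episode above 0.02 m or angle between vial_centre's own z axis and vertical above 0.3 rad).
It fails at once if the dishes are shoved more than 20 mm or tipped (distance of dishes_centre from where it was at the start of the episode above 0.02 m or angle between dishes_centre's own z axis and vertical above 0.3 rad).
It also fails if it takes over 72 s, if anything falls off the work surface, if the arm or the gripper's body presses on something with over 40 N, if the wrist force passes 120 N, or if a joint passes its speed limit or range.

## Robot

A 6-joint arm with a two-finger parallel gripper is mounted at the origin on the work surface. World frame = base frame: x ahead of the robot, y to its left, z up, the work surface at z = 0. Lengths are in m, angles in rad, forces in N, time in s.
With the tool pointing down it reaches from about 0.325 to 0.925 m from the base axis. Payload 3.1 kg.
Tool frame: the origin (TCP) lies between the finger pads; the fingertips stand 17 mm ahead of it and the grasp point (between the pads) lies 2 mm behind it; z points along the fingers, y is the direction in which the jaws open and shut (so a half turn about z gives the same grasp; the last joint's range is limited). The gripper opens to 85 mm and grips with 20 to 120 N. Pads are 22 mm wide; open, the fingers measure 114 mm over their backs; the gripper's body (76 mm by 85 mm) begins 54 mm behind the grasp point. The pads swing forward as they close: fully open they stand 13 mm farther back than shut.
Start: joints at [1.2, 0.217, 1.613, -0, 1.311, -0.112], TCP at [0.16, 0.604, 0.248] pointing down, gripper open.
Joint ranges: [-2.75, 2.75], [-0.78, 2.1], [0.31, 2.55], [-1.13, 4.27], [0.13, 2.63], [-2.58, 2.58]. Speed limits (rad/s): [2.79, 2.79, 3.14, 3.14, 3.14, 3.14].

## Interface

Orientations are given as a unit quaternion [x, y, z, w].
In Python, from workcell import status, eyes, arm gives the robot as it stands.
- The arm moves only by the tool step_arm, never from a script. Its argument "steps" is a list that holds one entry, the list of rows, each a list of 6 numbers: the shift along the tool's x, y, z in m, then the turn, a rotation vector about the tool's x, y, z in rad. In form: [[[x, y, z, ax, ay, az], ...]]. A call has exactly 5 rows; each row is the pose to reach, as a shift and turn from the pose commanded when the call began, along the tool's axes at that moment; what a row does not reach only later rows make up. A row lasts 1/10 s, in which the tool goes at most 50 mm and 8.59 degrees, less where a joint would pass 70% of its speed; a pose out of reach is approached as far as the arm can. A call with a gripper value outside its range is refused whole. "claw" is the opening in per cent of the stroke, from 0 (shut) to 100 (fully open), set as the call begins (left out, the last holds). The fingers move at their own pace and stop on an object; "squeeze" is the grip in N (left out, the last holds). Time passes only in rows, so rows that repeat a pose let the fingers close, or fill a call up. It gives the time, the measured TCP pose, the force and the opening at its end, in the units of the state.
- status.get_obs(): the state, without advancing time (a new reading comes with each control period).
- eyes.camera(name): name is "scene" or "top"; returns a dict with "image" (480x640x3 uint8, red, green, blue), "fovy" (degrees; the focal length in pixels is half the picture's height over the tangent of half this angle, whatever the lens; pixels are square), "cx", "cy" (the principal point, pixels), "cam_to_world" (4x4, takes a point from camera to world coordinates). Camera axes: x right, y up, looking along -z (the intrinsics and any distortion apply to the point x, -y, -z); pixel columns grow to the right and rows downward; lengths in m; the calibration is good to about 2 mm. A picture is of the moment at which its call begins. There is no depth.
- arm.hand_in(): hands the job in, once; it reports no verdict.
The state is a dict: "t": time; "joints": joint angles; "joint_velocities": joint speeds; "tau": joint torques, N m; "tcp_pos": TCP position; "tcp_rot": TCP orientation; "force": force on the tool from outside, world axes, zero at the start; "moment": the same for the moment, N m; "width": finger opening in m.
Only numpy, scipy, OpenCV 4.12 (cv2) and the standard library are available. Lean on these libraries where they do the work, as an engineer would, in place of code of your own. Each camera call takes 0.05 s, during which the arm holds its last target. There are 200 camera calls.

## Working session

There is one attempt and no reset: what is moved stays moved. The work goes in short steps, Python scripts to look and compute and a tool call to move; the robot and the scene stay as the last step left them, time stands still between calls to the robot, and variables do not carry over. Pictures are saved under pics/ and viewed, about 8 in all and at most 12, crops included, and the job is handed in when it is done.

Besides the shell and the picture viewer there is one more tool, called after "Emit:" in YAML: its name, and indented under it one key for each argument. step_arm: Moves the arm, as the interface text tells. Its arguments: {"type":"object","properties":{"steps":{"type":"array","items":{"type":"array","items":{"type":"array","items":{"type":"number"}}}},"claw":{"type":"number"},"squeeze":{"type":"number"}},"required":["steps"]}

```bash
mkdir -p pics
cat > h.py <<'E'
import numpy as np, cv2
from workcell import status, eyes, arm
def snap(n,f):
    c=eyes.camera(n); cv2.imwrite(f'pics/{f}.png',c['image'][:,:,::-1]); np.save(f'pics/{f}.npy',c,allow_pickle=True); return c
def load(f): return np.load(f'pics/{f}.npy',allow_pickle=True).item()
E
python3 - <<'E'
from h import *
for n in('scene','top'):
    c=snap(n,n+'0'); print(n,{k:v for k,v in c.items() if k!='image'})
print(status.get_obs())
E
```

```text
scene {'fovy': 50.15955254196152, 'cx': 312.7869559561912, 'cy': 236.30587346871042, 'cam_to_world': array([[ 0.49655882, -0.50384627,  0.70680144,  1.24669159],
       [ 0.86789141,  0.30125937, -0.39497758, -0.45774632],
       [-0.01392258,  0.8095565 ,  0.58687685,  0.81803152],
       [ 0.        ,  0.        ,  0.        ,  1.        ]])}
top {'fovy': 49.74040558469283, 'cx': 321.68680312178026, 'cy': 233.8278143532258, 'cam_to_world': array([[ 0.02188688,  0.9920183 , -0.12417998,  0.25822783],
       [-0.99955254,  0.02424588,  0.01751709,  0.00296333],
       [ 0.02038813,  0.12374102,  0.99210508,  1.59322676],
       [ 0.        ,  0.        ,  0.        ,  1.        ]])}
{'t': 0.1, 'joints': array([ 1.19979921e+00,  2.17691726e-01,  1.61479168e+00, -7.54574465e-06,
        1.31134542e+00, -1.12196915e-01]), 'joint_velocities': array([ 0.00045112, -0.0018991 , -0.00474329, -0.00048655, -0.00119081,
       -0.00284727]), 'tau': array([-8.71273896e-04, -3.98064995e+01, -3.04975176e+01, -2.18841246e-04,
        4.12317124e-03, -2.23946864e-05]), 'tcp_pos': array([0.1596678 , 0.60351951, 0.24708137]), 'tcp_rot': array([ 1.29038236e-01,  9.91638988e-01, -1.08648514e-03, -2.63966268e-04]), 'force': array([ 0.38213443, -1.19825011,  0.33997716]), 'moment': array([-0.00860407, -0.04104582, -0.04958797]), 'width': 0.08525469836338015}
```

View pics/scene0.png

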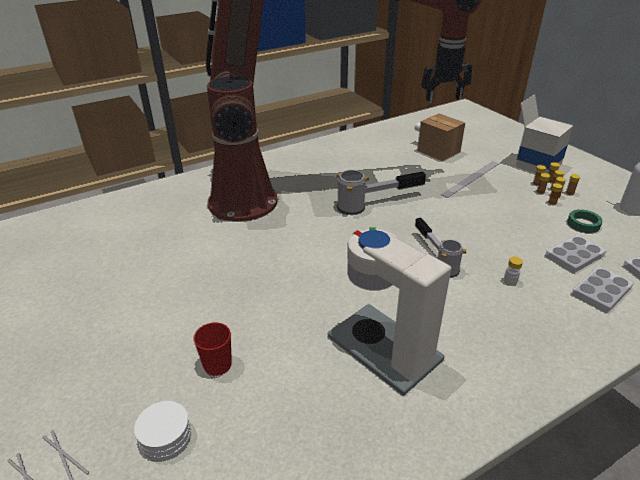

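View pics/top0.png

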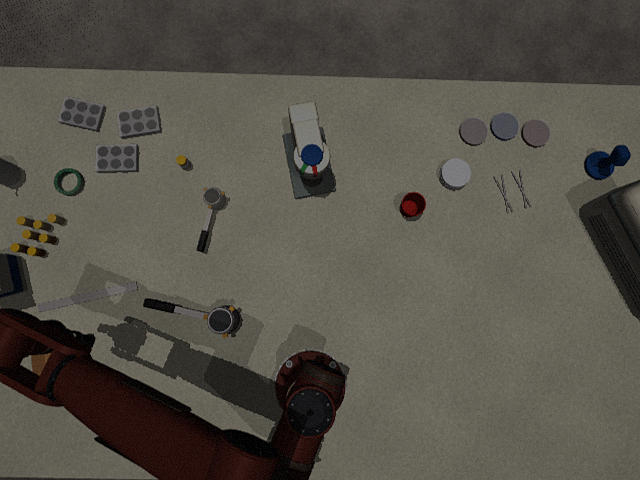

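The small jar is at (213,198) in the top view, with its handle pointing to (203,240). The mill cap is at (312,154). The bigger jar at (222,320) is a decoy. Next I measure.

```bash
cat >> h.py <<'E'
def ray(c,u,v):
    f=240/np.tan(np.radians(c['fovy'])/2); d=np.array([(u-c['cx'])/f,-(v-c['cy'])/f,-1.]); M=c['cam_to_world']; return M[:3,3],M[:3,:3]@d
def onz(c,u,v,z):
    o,d=ray(c,u,v); return o+d*(z-o[2])/d[2]
def tri(r):
    A=np.zeros((3,3));b=np.zeros(3)
    for o,d in r:
        d=d/np.linalg.norm(d);P=np.eye(3)-np.outer(d,d);A+=P;b+=P@o
    p=np.linalg.solve(A,b); return p,[np.linalg.norm(np.cross(p-o,d/np.linalg.norm(d))) for o,d in r]
def blob(c,box,fn):
    x0,y0,x1,y1=box; hsv=cv2.cvtColor(c['image'],cv2.COLOR_RGB2HSV).astype(int)[y0:y1,x0:x1]
    m=fn(hsv[...,0],hsv[...,1],hsv[...,2]).astype(np.uint8)
    n,l,s,ce=cv2.connectedComponentsWithStats(m); 
    if n<2: return None
    i=1+np.argmax(s[1:,4]); return ce[i]+[x0,y0],s[i]+np.array([x0,y0,0,0,0]),(np.argwhere(l==i)[:,::-1]+[x0,y0])
E
python3 - <<'E'
from h import *
np.set_printoptions(precision=4,suppress=True)
S,T=load('scene0'),load('top0')
blue=lambda h,s,v:(h>100)&(h<125)&(s>120)
red=lambda h,s,v:((h<8)|(h>172))&(s>150)&(v>60)
green=lambda h,s,v:(h>45)&(h<85)&(s>100)
blk=lambda h,s,v:(v<45)
yel=lambda h,s,v:(h>15)&(h<32)&(s>150)
for nm,fn,bs,bt,z in [('cap',blue,(340,220,400,260),(290,135,330,175),.259),('red',red,(345,222,372,245),(295,150,330,190),.229),('green',green,(362,222,385,240),(290,150,320,190),.229),
  ('grip',blk,(405,210,440,243),(190,222,215,258),.045),('vial',yel,(500,250,530,275),(172,150,192,170),.06),('beaker',red,(190,315,240,380),(395,190,430,220),.0425)]:
    a,b=blob(S,bs,fn),blob(T,bt,fn)
    print(nm,a and a[0],a and a[1][4],b and b[0],b and b[1][4])
    if b: print('  top@z',onz(T,*b[0],z))
    if a: print('  scn@z',onz(S,*a[0],z))
    if a and b: print('  tri',*tri([ray(S,*a[0]),ray(T,*b[0])]))
big=lambda c,x0,y0,x1,y1,k:cv2.resize(c['image'][y0:y1,x0:x1,::-1],None,fx=k,fy=k,interpolation=cv2.INTER_CUBIC)
A=big(T,180,180,240,260,7);B=big(S,405,205,475,285,7)[:560]
cv2.imwrite('pics/crop1.png',cv2.resize(np.hstack([A,B[:,:]]),None,fx=.85,fy=.85))
C=big(T,275,130,345,200,5);D=big(S,340,220,410,290,5); cv2.imwrite('pics/crop2.png',np.hstack([C,D]))
E
```

```text
cap [373.7419 238.7742] 434 [311.6299 154.7853] 354
  top@z [0.6354 0.0106 0.259 ]
  scn@z [0.6377 0.0109 0.259 ]
  tri [0.6361 0.0113 0.2578] [np.float64(0.0007318307007580847), np.float64(0.0007318307007580305)]
red [357.4167 232.625 ] 24 [314.4242 169.2121] 33
  top@z [0.6041 0.0023 0.229 ]
  scn@z [0.5717 0.0204 0.229 ]
  tri [0.5981 0.0021 0.2519] [np.float64(0.00028843711832752644), np.float64(0.0002884371183274834)]
green [372.  228.5] 10 [303.0667 168.2667] 45
  top@z [0.6059 0.033  0.229 ]
  scn@z [0.5749 0.0532 0.229 ]
  tri [0.6004 0.033  0.2516] [np.float64(0.0006057277138736908), np.float64(0.0006057277138738163)]
grip [422.4286 226.646 ] 161 [202.8671 240.052 ] 173
  top@z [0.4245 0.3311 0.045 ]
  scn@z [0.4259 0.3309 0.045 ]
  tri [0.4248 0.3316 0.0441] [np.float64(0.0002845967481173902), np.float64(0.0002845967481172285)]
vial [515.1048 262.2097] 124 [181.1829 160.0488] 82
  top@z [0.6644 0.4053 0.06  ]
  scn@z [0.6656 0.4067 0.06  ]
  tri [0.6651 0.4061 0.0597] [np.float64(0.0008528815395053014), np.float64(0.0008528815395053407)]
beaker [213.6116 347.1507] 1460 [409.2118 206.8588] 170
  top@z [ 0.5417 -0.2895  0.0425]
  scn@z [ 0.5378 -0.2922  0.0425]
  tri [ 0.5407 -0.2909  0.0447] [np.float64(0.001953404409298764), np.float64(0.0019534044092987504)]
```

View pics/crop1.png

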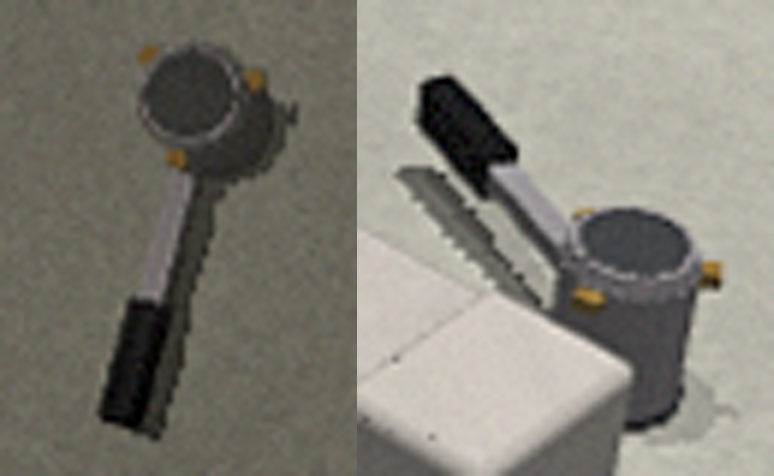

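View pics/crop2.png

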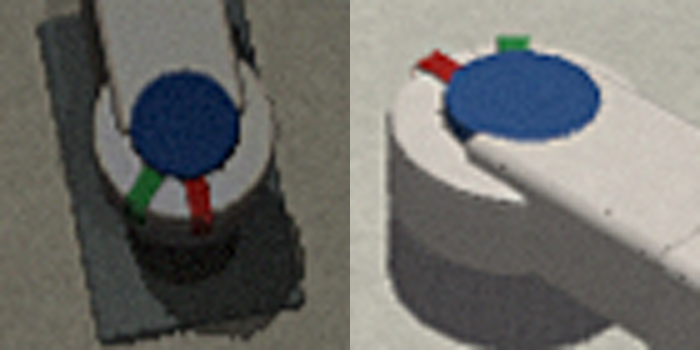

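```bash
cat >> h.py <<'E'
from scipy.spatial.transform import Rotation as Ro
def plan(p,yawdeg,o=None):
    o=o or status.get_obs(); R=Ro.from_quat(o['tcp_rot'])
    a=np.radians(yawdeg); G=Ro.from_matrix(np.array([[np.cos(a),np.sin(a),0],[np.sin(a),-np.cos(a),0],[0,0,-1.]]))
    print('shift',np.round(R.inv().apply(np.array(p)-o['tcp_pos']),4),'turn',np.round((R.inv()*G).as_rotvec(),4))
def st():
    o=status.get_obs(); x=Ro.from_quat(o['tcp_rot']).as_matrix()
    print('t',o['t'],'p',np.round(o['tcp_pos'],4),'xang',np.round(np.degrees(np.arctan2(x[1,0],x[0,0]))%360,2),'zt',np.round(x[:,2],4),'F',np.round(o['force'],2),'M',np.round(o['moment'],3),'w',round(o['width'],4)); return o
E
python3 - <<'E'
from h import *
np.set_printoptions(precision=4,suppress=True)
S,T=load('scene0'),load('top0')
yel=lambda h,s,v:(h>10)&(h<32)&(s>140)&(v>70)
# lugs in top: three near jar; z=.0635-.067
L=[]
for b in [(198,182,208,194),(218,187,230,198),(205,202,214,212)]:
    r=blob(T,b,yel); p=onz(T,*r[0],.066); L.append(p); print('lug',r[0],r[1][4],p)
L=np.array(L); 
print('circum/mean',L.mean(0),[np.linalg.norm(l-L.mean(0)) for l in L])
j=onz(T,211.8,196.0,.0755); print('rim top',j)
js=onz(S,405+(635-357)/5.95,205+242/5.95,.0755); print('rim scene',js)
g=np.array([.4248,.3314]); c=L.mean(0)[:2]
print('dist',np.linalg.norm(c-g),'handle ang',np.degrees(np.arctan2(*(g-c)[::-1])))
blk=lambda h,s,v:(v<45)
r=blob(T,(190,222,215,258),blk); P=np.array([onz(T,u,v,.051)[:2] for u,v in r[2]]); 
w,V=np.linalg.eigh(np.cov(P.T)); print('grip axis',np.degrees(np.arctan2(*V[::-1,1]))%360,'len',np.ptp(P@V[:,1]),'w',np.ptp(P@V[:,0]))
plan([.4248,.3314,.12],np.degrees(np.arctan2(*(g-c)[::-1])))
E
```

```text
lug [204.6667 188.6667] 3 [0.577  0.3291 0.066 ]
lug [222.5 193. ] 6 [0.5652 0.2753 0.066 ]
lug [209.2 206.4] 5 [0.5235 0.3129 0.066 ]
circum/mean [0.5552 0.3058 0.066 ] [np.float64(0.031858533896029086), np.float64(0.03203491409145099), np.float64(0.03248692667903229)]
rim top [0.5534 0.3049 0.0755]
rim scene [0.5561 0.3083 0.0755]
dist 0.1329154980538782 handle ang 168.88496916362325
grip axis 165.38938038113622 len 0.09184246598823931 w 0.0265991325295149
shift [-0.326  -0.1949  0.1274] turn [-0.0022 -0.0003 -0.0648]
```

Emit:
step_arm:
  steps:
    - [[-0.04,-0.024,0.015,0,0,-0.02],[-0.08,-0.048,0.03,0,0,-0.04],[-0.12,-0.072,0.045,0,0,-0.06],[-0.16,-0.096,0.06,0,0,-0.062],[-0.2,-0.12,0.075,0,0,-0.062]]
  claw: 100

```text
t: 0.6
tcp_pos: [0.3232, 0.4353, 0.1723]
tcp_rot: [0.098, 0.995, -0.0, -0.0]
force: [0.9, -0.2, 0.0]
width: 0.0854
```

Emit:
step_arm:
  steps:
    - [[-0.04,-0.022,0.015,0,0,0],[-0.08,-0.044,0.03,0,0,0],[-0.115,-0.066,0.045,0,0,0],[-0.122,-0.067,0.05,0,0,0],[-0.122,-0.067,0.05,0,0,0]]

```text
t: 1.1
tcp_pos: [0.4292, 0.3461, 0.1218]
tcp_rot: [0.1, 0.995, -0.001, -0.001]
force: [-0.4, -0.2, 0.2]
width: 0.0853
```

Run:
```python
from h import *
st(); plan([.4235,.3315,.036],168.5); c=snap('top','top1'); s=snap('scene','scene1')
big=lambda c,x0,y0,x1,y1,k:cv2.resize(c['image'][y0:y1,x0:x1,::-1],None,fx=k,fy=k,interpolation=cv2.INTER_CUBIC)
cv2.imwrite('pics/crop3.png',np.hstack([big(c,160,170,250,290,4),big(s,370,170,470,290,4)]))
```

```text
t 1.1 p [0.4292 0.3461 0.1218] xang 168.55 zt [-0.0026 -0.0012 -1.    ] F [-0.39 -0.18  0.19] M [-0.014  0.022 -0.011] w 0.0853
shift [ 0.0025 -0.0153  0.0859] turn [-0.0017 -0.0023  0.0009]
```

View pics/crop3.png

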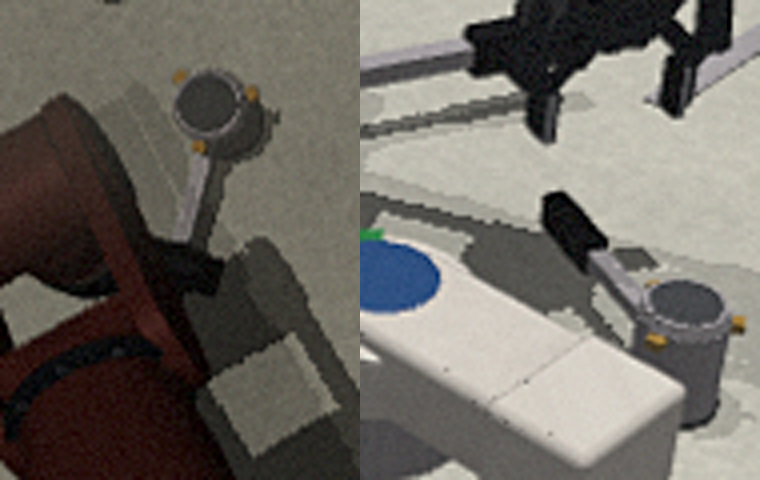

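The open gripper is over the handle grip and nothing is in the way. I descend now.

Emit:
step_arm:
  steps:
    - [[0.0025,-0.015,0.02,-0.0017,-0.0023,0],[0.0025,-0.015,0.035,-0.0017,-0.0023,0],[0.0025,-0.015,0.05,-0.0017,-0.0023,0],[0.0025,-0.015,0.06,-0.0017,-0.0023,0],[0.0025,-0.015,0.06,-0.0017,-0.0023,0]]

```text
t: 1.7
tcp_pos: [0.4222, 0.3331, 0.0613]
tcp_rot: [0.098, 0.995, -0.0, -0.0]
force: [-0.5, 1.0, -0.4]
width: 0.0856
```

Run:
```python
from h import *
st(); plan([.4235,.3315,.036],168.5)
```

```text
t 1.7 p [0.4222 0.3331 0.0613] xang 168.78 zt [-7.e-04 -6.e-04 -1.e+00] F [-0.47  0.99 -0.37] M [0.051 0.011 0.052] w 0.0856
shift [-0.0016 -0.0013  0.0253] turn [-0.0007 -0.0006  0.0048]
```

Emit:
step_arm:
  steps:
    - [[-0.001,-0.001,0.015,0,0,0.004],[-0.001,-0.001,0.025,0,0,0.004],[-0.001,-0.001,0.025,0,0,0.004],[-0.001,-0.001,0.025,0,0,0.004],[-0.001,-0.001,0.025,0,0,0.004]]

```text
t: 2.2
tcp_pos: [0.425, 0.3323, 0.0387]
tcp_rot: [0.1, 0.995, 0.001, 0.002]
force: [1.0, 1.0, -0.1]
width: 0.0853
```

Emit:
step_arm:
  steps:
    - [[0,0,0,0,0,0],[0,0,0,0,0,0],[0,0,0,0,0,0],[0,0,0,0,0,0],[0,0,0,0,0,0]]
  claw: 25
  squeeze: 30

```text
t: 2.7
tcp_pos: [0.4246, 0.3321, 0.0384]
tcp_rot: [0.1, 0.995, 0.001, 0.001]
force: [-0.3, -0.6, -0.4]
width: 0.0215
```

Emit:
step_arm:
  steps:
    - [[0,0,0,0,0,0],[0,0,0,0,0,0],[0,0,0,0,0,0],[0,0,0,0,0,0],[0,0,0,0,0,0]]
  claw: 0
  squeeze: 20

```text
t: 3.2
tcp_pos: [0.4246, 0.3321, 0.0384]
tcp_rot: [0.1, 0.995, 0.001, 0.001]
force: [0.7, -0.1, 0.7]
width: 0.0175
```

Emit:
step_arm:
  steps:
    - [[0,0,0,0,0,0],[0,0,0,0,0,0],[0,0,0,0,0,0],[0,0,0,0,0,0],[0,0,0,0,0,0]]
  claw: 0
  squeeze: 110

```text
t: 3.7
tcp_pos: [0.4246, 0.3321, 0.0384]
tcp_rot: [0.1, 0.995, 0.001, 0.001]
force: [-1.2, 0.9, 2.3]
width: 0.0163
```

Run:
```python
from h import *
st()
```

```text
t 3.7 p [0.4246 0.3321 0.0384] xang 168.5 zt [ 0.0026  0.0013 -1.    ] F [-1.25  0.92  2.31] M [-0.041  0.044 -0.009] w 0.0163
```

Emit:
step_arm:
  steps:
    - [[0,0,-0.004,0,0,0],[0,0,-0.01,0,0,0],[0,0,-0.02,0,0,0],[0,0,-0.03,0,0,0],[0,0,-0.03,0,0,0]]

```text
t: 4.2
tcp_pos: [0.426, 0.333, 0.0705]
tcp_rot: [0.1, 0.995, 0.002, 0.003]
force: [0.7, 0.5, -2.3]
width: 0.0168
```

Run:
```python
from h import *
np.set_printoptions(precision=4,suppress=True)
o=st(); c=snap('top','top2'); s=snap('scene','scene2')
z=o['tcp_pos'][2]-.0384
yel=lambda h,s,v:(h>10)&(h<32)&(s>140)&(v>70)
R=Ro.from_quat(o['tcp_rot'])
hsv=lambda c:c
L=[]
for b in [(195,178,209,194),(216,185,232,200),(203,200,216,214)]:
    r=blob(c,b,yel); 
    if r: p=onz(c,*r[0],.066+z); L.append(p); print('lug',r[0],r[1][4],p,'tool',R.inv().apply(p-o['tcp_pos']))
L=np.array(L); m=L.mean(0); print(m,'tool',R.inv().apply(m-o['tcp_pos']))
big=lambda c,x0,y0,x1,y1,k:cv2.resize(c['image'][y0:y1,x0:x1,::-1],None,fx=k,fy=k,interpolation=cv2.INTER_CUBIC)
cv2.imwrite('pics/crop4.png',np.hstack([big(c,185,170,245,230,6),big(s,400,190,480,250,6)]))
```

```text
t 4.2 p [0.426  0.333  0.0705] xang 168.5 zt [ 0.0063  0.0034 -1.    ] F [ 0.7   0.52 -2.26] M [0.032 0.208 0.02 ] w 0.0168
lug [201.8333 186.1667] 6 [0.5775 0.3308 0.0981] tool [-0.149   0.0282 -0.0267]
lug [220.5 190. ] 6 [0.5675 0.2758 0.0981] tool [-0.1502 -0.0277 -0.0269]
lug [207.4 204. ] 5 [0.5249 0.312  0.0981] tool [-0.1012 -0.0007 -0.027 ]
[0.5566 0.3062 0.0981] tool [-0.1335 -0.     -0.0269]
```

View pics/crop4.png

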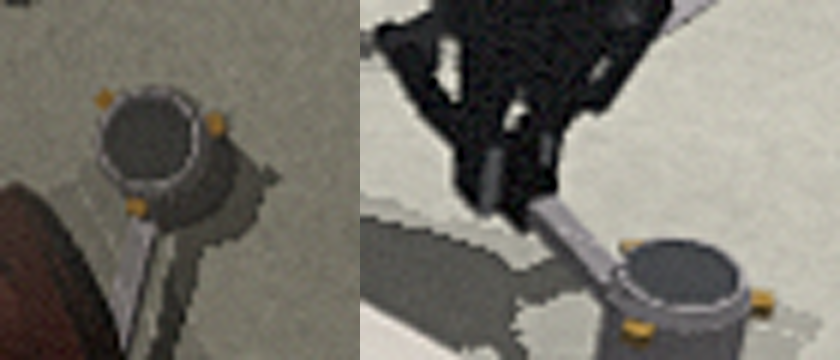

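Run:
```python
from h import *
st(); plan([.5216,.0798,.1279],149)
```

```text
t 4.3 p [0.425  0.3323 0.0691] xang 168.49 zt [ 0.0039  0.002  -1.    ] F [-0.14  0.4  -1.95] M [0.06  0.207 0.035] w 0.0164
shift [-0.1453 -0.228  -0.0589] turn [0.0033 0.0029 0.3402]
```

Emit:
step_arm:
  steps:
    - [[-0.007,-0.011,-0.02,0.001,0.001,0.02],[-0.02,-0.032,-0.035,0.002,0.002,0.06],[-0.038,-0.06,-0.045,0.003,0.003,0.1],[-0.058,-0.09,-0.052,0.003,0.003,0.14],[-0.078,-0.122,-0.056,0.003,0.003,0.18]]

```text
t: 4.8
tcp_pos: [0.4769, 0.196, 0.1248]
tcp_rot: [0.19, 0.982, -0.0, -0.0]
force: [0.4, 0.3, -2.8]
width: 0.0162
```

Run:
```python
from h import *
st(); plan([.5216,.0798,.1279],149)
```

```text
t 4.8 p [0.4769 0.196  0.1248] xang 158.14 zt [-3.e-04 -5.e-04 -1.e+00] F [ 0.44  0.3  -2.81] M [0.1   0.208 0.019] w 0.0162
shift [-0.0847 -0.0912 -0.003 ] turn [-0.0005 -0.      0.1595]
```

Emit:
step_arm:
  steps:
    - [[-0.028,-0.03,-0.003,0,0,0.05],[-0.05,-0.055,-0.003,0,0,0.09],[-0.068,-0.074,-0.003,0,0,0.13],[-0.076,-0.082,-0.003,0,0,0.155],[-0.078,-0.084,-0.003,0,0,0.16]]

```text
t: 5.3
tcp_pos: [0.5177, 0.089, 0.127]
tcp_rot: [0.268, 0.963, -0.001, -0.001]
force: [-0.5, 0.6, -1.8]
width: 0.0163
```

Run:
```python
from h import *
np.set_printoptions(precision=4,suppress=True)
o=st(); plan([.5216,.0798,.1279],149)
s=snap('scene','scene3'); c=snap('top','top3')
big=lambda c,x0,y0,x1,y1,k:cv2.resize(c['image'][y0:y1,x0:x1,::-1],None,fx=k,fy=k,interpolation=cv2.INTER_CUBIC)
cv2.imwrite('pics/crop5.png',np.hstack([big(s,300,200,420,340,4),big(c,265,130,345,270,4)[:560]]))
```

```text
t 5.3 p [0.5177 0.089  0.127 ] xang 148.88 zt [-0.0019 -0.0005 -1.    ] F [-0.53  0.6  -1.77] M [ 0.142  0.258 -0.016] w 0.0163
shift [-0.0081 -0.0059 -0.0009] turn [-0.0014 -0.0013 -0.0021]
```

View pics/crop5.png

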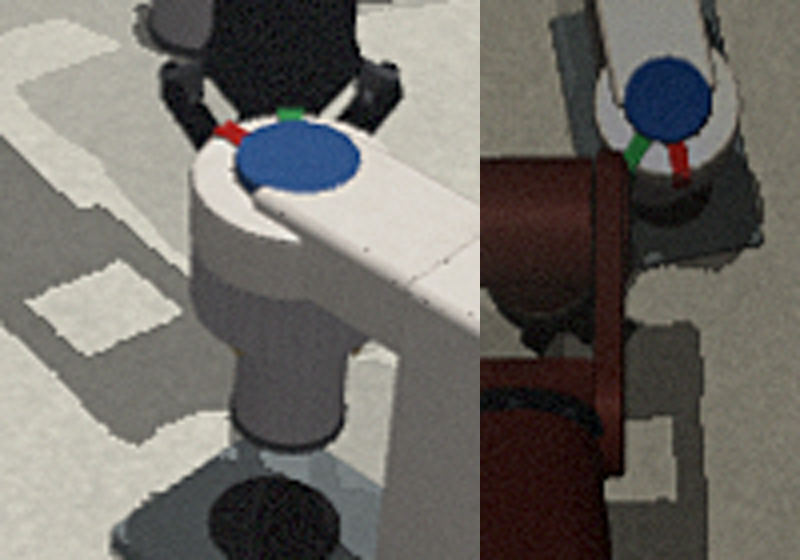

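Emit:
step_arm:
  steps:
    - [[-0.004,-0.003,0,0,0,0],[-0.008,-0.006,0,0,0,0],[-0.008,-0.006,0,0,0,0],[-0.008,-0.006,0,0,0,0],[-0.008,-0.006,0,0,0,0]]

```text
t: 5.9
tcp_pos: [0.5213, 0.0809, 0.1273]
tcp_rot: [0.267, 0.964, -0.0, -0.001]
force: [0.3, -0.4, -2.5]
width: 0.0164
```

```bash
cat >> h.py <<'E'
MX=np.array([.636,.011])
def ax(o=None,off=.1335):
    o=o or status.get_obs(); p=o['tcp_pos']+Ro.from_quat(o['tcp_rot']).apply([-off,0,0]); return p
E
python3 - <<'E'
from h import *
np.set_printoptions(precision=4,suppress=True)
o=st(); plan([.5216,.0798,.1279],149); a=ax(o); print('axis',a)
s=snap('scene','scene4')
f=240/np.tan(np.radians(s['fovy'])/2);M=np.linalg.inv(s['cam_to_world'])
def pr(p): q=M@np.r_[p,1]; return np.array([s['cx']-f*q[0]/q[2],s['cy']+f*q[1]/q[2]])
print('pred foot centre',pr([a[0],a[1],a[2]-.038]),'mill',pr([*MX,a[2]-.038]))
for z in (-.01,-.02,-.03): print(z,'pred axis',pr([a[0],a[1],a[2]+z]))
g=cv2.cvtColor(s['image'],cv2.COLOR_RGB2GRAY)
for r in (293,296,299,302,305): print(r,g[r,350:400:1].tolist())
E
```

```text
t 5.9 p [0.5213 0.0809 0.1273] xang 149.04 zt [-0.0013 -0.0007 -1.    ] F [ 0.28 -0.37 -2.51] M [ 0.118  0.207 -0.012] w 0.0164
shift [-0.0008 -0.0008 -0.0006] turn [-0.0012 -0.0008  0.0006]
axis [0.6358 0.0122 0.1272]
pred foot centre [369.0561 305.312 ] mill [368.6204 305.5976]
-0.01 pred axis [369.7606 295.1148]
-0.02 pred axis [369.5065 298.7939]
-0.03 pred axis [369.2552 302.4314]
293 [111, 111, 118, 117, 116, 121, 99, 75, 69, 72, 74, 71, 70, 73, 80, 73, 78, 80, 78, 75, 82, 76, 75, 79, 75, 77, 76, 80, 84, 77, 78, 72, 73, 74, 81, 167, 178, 177, 167, 171, 170, 170, 169, 170, 168, 170, 169, 194, 185, 120]
296 [117, 115, 114, 113, 111, 120, 91, 71, 71, 74, 75, 72, 73, 77, 76, 77, 77, 79, 75, 77, 79, 72, 77, 74, 83, 80, 80, 73, 77, 75, 76, 74, 71, 68, 111, 172, 177, 170, 167, 161, 166, 165, 164, 167, 166, 165, 167, 178, 127, 95]
299 [114, 119, 116, 114, 116, 122, 90, 66, 72, 72, 76, 72, 73, 74, 78, 75, 78, 78, 75, 77, 78, 77, 79, 75, 83, 79, 76, 77, 76, 77, 74, 77, 72, 54, 136, 168, 172, 175, 177, 174, 165, 168, 171, 166, 172, 168, 168, 179, 123, 92]
302 [115, 122, 114, 118, 121, 79, 60, 66, 75, 68, 71, 74, 75, 72, 81, 76, 79, 81, 79, 78, 80, 74, 76, 80, 82, 78, 81, 74, 79, 76, 75, 77, 69, 50, 153, 177, 176, 172, 171, 170, 173, 172, 171, 171, 176, 169, 172, 159, 106, 90]
305 [217, 218, 220, 220, 166, 76, 37, 65, 75, 65, 75, 73, 76, 75, 77, 78, 79, 81, 75, 78, 76, 78, 77, 81, 77, 79, 80, 75, 75, 80, 78, 79, 73, 54, 92, 164, 178, 167, 167, 168, 173, 165, 166, 170, 169, 171, 171, 133, 94, 97]
```

Emit:
step_arm:
  steps:
    - [[-0.0005,-0.001,-0.006,0,0,0],[-0.0005,-0.001,-0.011,0,0,0],[-0.0005,-0.001,-0.015,0,0,0],[-0.0005,-0.001,-0.017,0,0,0],[-0.0005,-0.001,-0.017,0,0,0]]

```text
t: 6.45
tcp_pos: [0.5218, 0.0796, 0.145]
tcp_rot: [0.267, 0.964, -0.0, 0.0]
force: [0.6, 0.1, -1.9]
width: 0.0164
```

Run:
```python
from h import *
o=st(); print(ax(o))
```

```text
t 6.45 p [0.5218 0.0796 0.145 ] xang 149.01 zt [ 2.e-04 -8.e-04 -1.e+00] F [ 0.59  0.09 -1.9 ] M [0.147 0.162 0.005] w 0.0164
[0.63627071 0.01081908 0.14512294]
```

Emit:
step_arm:
  steps:
    - [[0,0,-0.001,0,0,0],[0,0,-0.002,0,0,0],[0,0,-0.003,0,0,0],[0,0,-0.003,0,0,0],[0,0,-0.003,0,0,0]]

```text
t: 6.95
tcp_pos: [0.5213, 0.0795, 0.1472]
tcp_rot: [0.267, 0.964, -0.001, -0.001]
force: [0.0, 0.1, -1.5]
width: 0.0162
```

Run:
```python
from h import *
o=st(); print(ax(o))
```

```text
t 6.95 p [0.5213 0.0795 0.1472] xang 149.01 zt [-1.3e-03 -8.0e-04 -1.0e+00] F [ 0.05  0.06 -1.5 ] M [0.124 0.195 0.026] w 0.0162
[0.63574931 0.01081652 0.14712796]
```

Emit:
step_arm:
  steps:
    - [[0,0,-0.001,0,0,0],[0,0,-0.002,0,0,0],[0,0,-0.002,0,0,0],[0,0,-0.002,0,0,0],[0,0,-0.002,0,0,0]]

```text
t: 7.45
tcp_pos: [0.5208, 0.0796, 0.1487]
tcp_rot: [0.267, 0.964, -0.001, -0.001]
force: [1.9, -0.6, -5.9]
width: 0.0163
```

Run:
```python
from h import *
o=st(); print(ax(o))
```

```text
t 7.45 p [0.5208 0.0796 0.1487] xang 149.01 zt [-2.6e-03 -6.0e-04 -1.0e+00] F [ 1.92 -0.59 -5.92] M [0.42  0.393 0.107] w 0.0163
[0.63524815 0.01087041 0.14840102]
```

Emit:
step_arm:
  steps:
    - [[0,0,0.004,0,0,0],[-0.0001,0.004,0.004,0,0,0.03],[-0.00025,0.0081,0.004,0,0,0.061],[-0.00025,0.0081,0,0,0,0.061],[-0.00025,0.0081,-0.0005,0,0,0.061]]

```text
t: 7.95
tcp_pos: [0.5267, 0.0864, 0.1511]
tcp_rot: [0.296, 0.955, -0.0, 0.001]
force: [0.4, 0.4, -1.9]
width: 0.0162
```

Emit:
step_arm:
  steps:
    - [[0,0,0.0045,0,0,0],[-0.0001,0.004,0.0045,0,0,0.03],[-0.00025,0.0081,0.0045,0,0,0.061],[-0.00025,0.0081,0,0,0,0.061],[-0.00025,0.0081,0,0,0,0.061]]

```text
t: 8.45
tcp_pos: [0.5298, 0.0931, 0.1494]
tcp_rot: [0.325, 0.946, -0.0, -0.001]
force: [1.4, 1.8, -5.4]
width: 0.0163
```

Emit:
step_arm:
  steps:
    - [[0,0,0.0045,0,0,0],[-0.0001,0.004,0.0045,0,0,0.03],[-0.00025,0.0081,0.0045,0,0,0.061],[-0.00025,0.0081,0,0,0,0.061],[-0.00025,0.0081,0,0,0,0.061]]

```text
t: 8.95
tcp_pos: [0.5352, 0.0991, 0.1494]
tcp_rot: [0.354, 0.935, -0.001, -0.001]
force: [1.2, -0.2, -5.4]
width: 0.0165
```

Run:
```python
from h import *
o=st(); print(ax(o))
```

```text
t 8.95 p [0.5352 0.0991 0.1494] xang 138.57 zt [-2.3e-03 -5.0e-04 -1.0e+00] F [ 1.21 -0.25 -5.43] M [0.656 0.359 0.155] w 0.0165
[0.63530279 0.01073505 0.14924761]
```

The first probe, at about 145.5°, went in free: z rose to 0.1511 and Fz stayed at the baseline. The other two angles were blocked. I go back to that angle.

Emit:
step_arm:
  steps:
    - [[0,0,0.005,0,0,0],[-0.0003,-0.007,0.005,0,0,-0.053],[-0.001,-0.0162,0.005,0,0,-0.122],[-0.001,-0.0162,0.003,0,0,-0.122],[-0.001,-0.0162,0,0,0,-0.122]]

```text
t: 9.45
tcp_pos: [0.5253, 0.0863, 0.1494]
tcp_rot: [0.297, 0.955, -0.001, -0.001]
force: [0.3, -0.1, -7.9]
width: 0.0163
```

Run:
```python
from h import *
o=st(); print(ax(o))
```

```text
t 9.45 p [0.5253 0.0863 0.1494] xang 145.42 zt [-2.1e-03 -5.0e-04 -1.0e+00] F [ 0.31 -0.15 -7.87] M [0.522 0.537 0.112] w 0.0163
[0.63522835 0.01050436 0.14918084]
```

Emit:
step_arm:
  steps:
    - [[0,0,0.005,0,0,0],[0.0005,-0.004,0.005,0,0,-0.03],[0.0005,-0.004,0.003,0,0,-0.03],[0.0005,-0.004,0,0,0,-0.03],[0.0005,-0.004,0,0,0,-0.03]]

```text
t: 9.95
tcp_pos: [0.5228, 0.0835, 0.1492]
tcp_rot: [0.282, 0.959, -0.001, -0.001]
force: [2.5, -0.1, -7.8]
width: 0.0166
```

Run:
```python
from h import *
o=st(); print(ax(o))
```

```text
t 9.95 p [0.5228 0.0835 0.1492] xang 147.22 zt [-1.9e-03 -6.0e-04 -1.0e+00] F [ 2.52 -0.11 -7.78] M [0.405 0.292 0.172] w 0.0166
[0.63506195 0.01118443 0.14908242]
```

Emit:
step_arm:
  steps:
    - [[0,0,0.005,0,0,0],[-0.0015,0.004,0.005,0,0,0.03],[-0.0015,0.004,0.003,0,0,0.03],[-0.0015,0.004,0,0,0,0.03],[-0.0015,0.004,0,0,0,0.03]]

```text
t: 10.45
tcp_pos: [0.5273, 0.0859, 0.1509]
tcp_rot: [0.296, 0.955, -0.0, 0.001]
force: [1.7, 0.8, -2.2]
width: 0.0166
```

Emit:
step_arm:
  steps:
    - [[0,0,0.005,0,0,0],[0,0.004,0.005,0,0,0.03],[0,0.004,0.003,0,0,0.03],[0,0.004,0,0,0,0.03],[0,0.004,0,0,0,0.03]]

```text
t: 10.95
tcp_pos: [0.5282, 0.0893, 0.1495]
tcp_rot: [0.311, 0.951, -0.001, -0.001]
force: [-0.5, -0.6, -4.7]
width: 0.0161
```

Run:
```python
from h import *
o=st(); print(ax(o))
```

```text
t 10.95 p [0.5282 0.0893 0.1495] xang 143.81 zt [-2.4e-03 -3.0e-04 -1.0e+00] F [-0.49 -0.58 -4.68] M [0.443 0.383 0.031] w 0.0161
[0.63591121 0.01042869 0.14927765]
```

Emit:
step_arm:
  steps:
    - [[0,0,0.005,0,0,0],[-0.0005,-0.005,0.005,0,0,-0.037],[-0.0005,-0.005,0.003,0,0,-0.037],[-0.0005,-0.005,0.001,0,0,-0.037],[-0.0005,-0.005,0,0,0,-0.037]]

```text
t: 11.45
tcp_pos: [0.5256, 0.0848, 0.1492]
tcp_rot: [0.293, 0.956, -0.001, -0.001]
force: [1.3, -0.3, -7.7]
width: 0.0162
```

Run:
```python
from h import *
o=st(); print(ax(o))
```

```text
t 11.45 p [0.5256 0.0848 0.1492] xang 145.88 zt [-2.5e-03 -7.0e-04 -1.0e+00] F [ 1.28 -0.32 -7.69] M [0.362 0.462 0.029] w 0.0162
[0.63617245 0.00995386 0.14899946]
```

Emit:
step_arm:
  steps:
    - [[0,0,0.005,0,0,0],[-0.0003,0.0016,0.005,0,0,0.009],[-0.0003,0.0016,0.005,0,0,0.009],[-0.0003,0.0016,0.001,0,0,0.009],[-0.0003,0.0016,0,0,0,0.009]]

```text
t: 11.95
tcp_pos: [0.5281, 0.0861, 0.1508]
tcp_rot: [0.297, 0.955, -0.0, 0.0]
force: [-0.3, 0.6, -1.7]
width: 0.0163
```

Run:
```python
from h import *
o=st(); print(ax(o))
```

```text
t 11.95 p [0.5281 0.0861 0.1508] xang 145.41 zt [ 6.e-04 -8.e-04 -1.e+00] F [-0.27  0.56 -1.65] M [0.134 0.211 0.055] w 0.0163
[0.63799439 0.01029137 0.15091123]
```

It is free here (Fz −1.65 at z 0.1508), so I raise it slowly.

Emit:
step_arm:
  steps:
    - [[0,0,-0.001,0,0,0],[0,0,-0.002,0,0,0],[0,0,-0.002,0,0,0],[0,0,-0.002,0,0,0],[0,0,-0.002,0,0,0]]

```text
t: 12.45
tcp_pos: [0.5275, 0.086, 0.1519]
tcp_rot: [0.297, 0.955, -0.0, -0.0]
force: [0.9, 1.0, -2.2]
width: 0.0163
```

Run:
```python
from h import *
o=st(); print(ax(o))
```

```text
t 12.45 p [0.5275 0.086  0.1519] xang 145.41 zt [-8.e-04 -8.e-04 -1.e+00] F [ 0.89  1.   -2.23] M [0.166 0.108 0.051] w 0.0163
[0.63738578 0.0102505  0.15185816]
```

Emit:
step_arm:
  steps:
    - [[0,0,-0.001,0,0,0],[0,0,-0.002,0,0,0],[0,0,-0.002,0,0,0],[0,0,-0.002,0,0,0],[0,0,-0.002,0,0,0]]

```text
t: 12.95
tcp_pos: [0.5273, 0.0861, 0.1538]
tcp_rot: [0.297, 0.955, -0.001, -0.0]
force: [0.5, 0.3, -2.6]
width: 0.0167
```

Run:
```python
from h import *
o=st(); print(ax(o))
```

```text
t 12.95 p [0.5273 0.0861 0.1538] xang 145.41 zt [-1.2e-03 -7.0e-04 -1.0e+00] F [ 0.52  0.34 -2.59] M [0.297 0.204 0.065] w 0.0167
[0.63722024 0.01027273 0.15373348]
```

Emit:
step_arm:
  steps:
    - [[0,0,-0.001,0,0,0],[0,0,-0.002,0,0,0],[0,0,-0.003,0,0,0],[0,0,-0.004,0,0,0],[0,0,-0.004,0,0,0]]

```text
t: 13.45
tcp_pos: [0.5274, 0.086, 0.158]
tcp_rot: [0.297, 0.955, -0.001, -0.0]
force: [1.0, 0.8, -2.4]
width: 0.0161
```

Run:
```python
from h import *
o=st(); print(ax(o))
```

```text
t 13.45 p [0.5274 0.086  0.158 ] xang 145.4 zt [-1.e-03 -8.e-04 -1.e+00] F [ 0.96  0.78 -2.44] M [0.237 0.148 0.103] w 0.0161
[0.63727755 0.01019639 0.15791002]
```

Emit:
step_arm:
  steps:
    - [[0,0,-0.001,0,0,0],[0,0,-0.002,0,0,0],[0,0,-0.003,0,0,0],[0,0,-0.004,0,0,0],[0,0,-0.004,0,0,0]]

```text
t: 13.95
tcp_pos: [0.527, 0.086, 0.1615]
tcp_rot: [0.297, 0.955, -0.001, -0.001]
force: [2.1, -0.2, -6.3]
width: 0.016
```

Run:
```python
from h import *
o=st(); print(ax(o))
```

```text
t 13.95 p [0.527  0.086  0.1615] xang 145.4 zt [-2.2e-03 -7.0e-04 -1.0e+00] F [ 2.12 -0.16 -6.25] M [0.523 0.313 0.18 ] w 0.016
[0.63684454 0.01021359 0.16127049]
```

Emit:
step_arm:
  steps:
    - [[0,0,-0.001,0,0,0],[0,0,-0.002,0,0,0],[0,0,-0.003,0,0,0],[0,0,-0.004,0,0,0],[0,0,-0.0045,0,0,0]]

```text
t: 14.45
tcp_pos: [0.5269, 0.086, 0.1661]
tcp_rot: [0.297, 0.955, -0.001, -0.001]
force: [1.4, 1.1, -8.0]
width: 0.0167
```

Run:
```python
from h import *
np.set_printoptions(precision=4,suppress=True)
o=st(); print(ax(o)); s=snap('scene','scene5')
f=240/np.tan(np.radians(s['fovy'])/2);M=np.linalg.inv(s['cam_to_world'])
def pr(p): q=M@np.r_[p,1]; return np.array([s['cx']-f*q[0]/q[2],s['cy']+f*q[1]/q[2]])
for m in ([.637,.011],):
  for z in (.125,.13,.14): print(z,pr([*m,z]))
g=cv2.cvtColor(s['image'],cv2.COLOR_RGB2GRAY)
for r in (284,287,290,293): print(r,g[r,350:392].tolist())
cv2.imwrite('pics/crop6.png',cv2.resize(s['image'][200:330,310:420,::-1],None,fx=5,fy=4.6))
```

```text
t 14.45 p [0.5269 0.086  0.1661] xang 145.4 zt [-0.0023 -0.0007 -1.    ] F [ 1.39  1.06 -7.98] M [0.644 0.548 0.17 ] w 0.0167
[0.6368 0.0102 0.1659]
0.125 [369.8054 292.7834]
0.13 [369.9345 290.9106]
0.14 [370.1948 287.1324]
284 [111, 115, 121, 109, 87, 78, 77, 71, 74, 76, 76, 72, 76, 80, 77, 75, 76, 77, 76, 78, 73, 78, 78, 79, 79, 74, 81, 78, 83, 74, 79, 79, 73, 72, 77, 82, 79, 75, 76, 76, 65, 65]
287 [113, 113, 111, 111, 113, 123, 75, 58, 71, 71, 76, 76, 76, 84, 77, 74, 75, 77, 78, 74, 75, 81, 80, 79, 73, 75, 79, 77, 74, 76, 73, 80, 79, 78, 76, 73, 82, 75, 127, 153, 171, 168]
290 [112, 114, 111, 113, 122, 74, 46, 69, 69, 71, 72, 70, 78, 73, 75, 76, 78, 75, 73, 78, 77, 78, 76, 79, 75, 75, 80, 75, 75, 77, 72, 74, 72, 74, 53, 118, 171, 174, 174, 168, 163, 168]
293 [109, 114, 118, 117, 119, 91, 41, 62, 71, 76, 69, 74, 71, 73, 73, 78, 79, 75, 72, 77, 81, 74, 74, 79, 72, 78, 80, 76, 75, 71, 77, 72, 74, 70, 44, 124, 173, 172, 166, 190, 198, 195]
```

View pics/crop6.png

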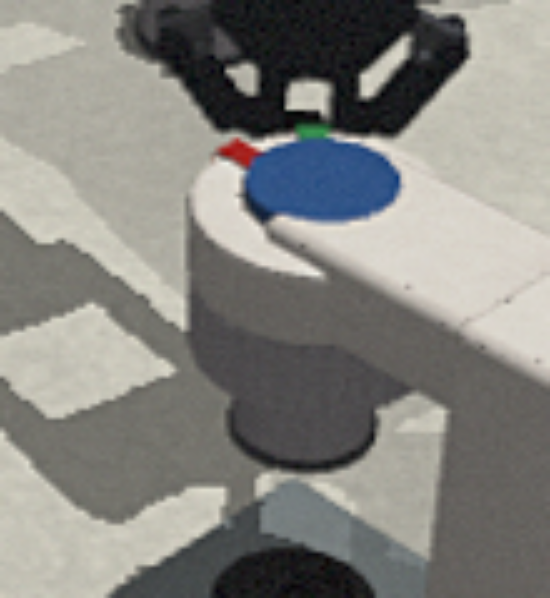

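The jar is up inside the collar with the spring compressed. I start the counter-clockwise turn carefully.

Emit:
step_arm:
  steps:
    - [[0,-0.0027,0,0,0,-0.02],[-0.0001,-0.0053,0,0,0,-0.04],[-0.0002,-0.008,0,0,0,-0.06],[-0.0004,-0.0107,0,0,0,-0.08],[-0.0007,-0.0133,0,0,0,-0.1]]

```text
t: 15.0
tcp_pos: [0.5199, 0.0745, 0.1662]
tcp_rot: [0.248, 0.969, -0.001, -0.001]
force: [0.3, 2.8, -7.7]
width: 0.0164
```

Run:
```python
from h import *
o=st(); print(ax(o))
```

```text
t 15.0 p [0.5199 0.0745 0.1662] xang 151.23 zt [-2.e-03 -7.e-04 -1.e+00] F [ 0.34  2.8  -7.69] M [0.591 0.699 0.171] w 0.0164
[0.63690289 0.01022401 0.16596928]
```

Emit:
step_arm:
  steps:
    - [[-0.0001,-0.0053,0,0,0,-0.04],[-0.0004,-0.0107,0,0,0,-0.08],[-0.001,-0.016,0,0,0,-0.12],[-0.0017,-0.0213,0,0,0,-0.16],[-0.0027,-0.0265,0,0,0,-0.2]]

```text
t: 15.5
tcp_pos: [0.5094, 0.0497, 0.1663]
tcp_rot: [0.15, 0.989, -0.001, -0.001]
force: [0.9, 1.3, -7.0]
width: 0.0164
```

Run:
```python
from h import *
o=st(); print(ax(o))
```

```text
t 15.5 p [0.5094 0.0497 0.1663] xang 162.75 zt [-0.002  -0.0013 -1.    ] F [ 0.94  1.3  -6.99] M [0.468 0.752 0.205] w 0.0164
[0.6369325  0.01011635 0.16604036]
```

Emit:
step_arm:
  steps:
    - [[-0.0001,-0.0053,0,0,0,-0.04],[-0.0004,-0.0107,0,0,0,-0.08],[-0.001,-0.016,0,0,0,-0.12],[-0.0017,-0.0213,0,0,0,-0.16],[-0.0027,-0.0265,0,0,0,-0.2]]

```text
t: 16.0
tcp_pos: [0.5038, 0.0235, 0.1662]
tcp_rot: [0.05, 0.999, -0.001, -0.001]
force: [0.6, 2.1, -7.2]
width: 0.0163
```

Run:
```python
from h import *
o=st(); print(ax(o))
```

```text
t 16.0 p [0.5038 0.0235 0.1662] xang 174.22 zt [-0.0028 -0.0017 -1.    ] F [ 0.59  2.08 -7.21] M [0.333 0.788 0.209] w 0.0163
[0.6366537  0.01004446 0.16580975]
```

Emit:
step_arm:
  steps:
    - [[-0.0001,-0.0053,0,0,0,-0.04],[-0.0004,-0.0107,0,0,0,-0.08],[-0.001,-0.016,0,0,0,-0.12],[-0.0017,-0.0213,0,0,0,-0.16],[-0.0022,-0.0245,0,0,0,-0.185]]

```text
t: 16.5
tcp_pos: [0.5035, -0.0013, 0.1662]
tcp_rot: [-0.042, 0.999, -0.001, -0.002]
force: [0.2, 1.8, -6.5]
width: 0.0159
```

Run:
```python
from h import *
o=st(); print(ax(o))
```

```text
t 16.5 p [ 0.5035 -0.0013  0.1662] xang 184.81 zt [-0.003  -0.0022 -1.    ] F [ 0.25  1.77 -6.45] M [0.144 0.773 0.19 ] w 0.0159
[0.63648026 0.00987329 0.16575559]
```

Emit:
step_arm:
  steps:
    - [[0,-0.0027,0,0,0,-0.02],[-0.0001,-0.0053,0,0,0,-0.04],[-0.0002,-0.0073,0,0,0,-0.055],[-0.0003,-0.0087,0,0,0,-0.065],[-0.0003,-0.0087,0,0,0,-0.065]]

```text
t: 17.0
tcp_pos: [0.5047, -0.0094, 0.1661]
tcp_rot: [-0.073, 0.997, -0.0, -0.001]
force: [-2.5, 0.8, -8.6]
width: 0.0163
```

Run:
```python
from h import *
o=st(); print(ax(o))
```

```text
t 17.0 p [ 0.5047 -0.0094  0.1661] xang 188.39 zt [-0.0027 -0.0011 -1.    ] F [-2.53  0.85 -8.6 ] M [-0.028  1.039  0.12 ] w 0.0163
[0.63675125 0.01007579 0.16570033]
```

Emit:
step_arm:
  steps:
    - [[0,-0.0013,0,0,0,-0.01],[0,-0.0027,0,0,0,-0.02],[0,-0.0033,0,0,0,-0.025],[0,-0.0033,0,0,0,-0.025],[0,-0.0033,0,0,0,-0.025]]

```text
t: 17.5
tcp_pos: [0.5057, -0.0126, 0.1664]
tcp_rot: [-0.085, 0.996, -0.0, -0.001]
force: [-0.9, 0.5, -8.1]
width: 0.0165
```

Run:
```python
from h import *
o=st(); print(ax(o))
```

```text
t 17.5 p [ 0.5057 -0.0126  0.1664] xang 189.8 zt [-0.0012 -0.001  -1.    ] F [-0.88  0.53 -8.12] M [-0.176  1.124  0.013] w 0.0165
[0.63729274 0.01015457 0.16618043]
```

Emit:
step_arm:
  steps:
    - [[0,-0.0013,0,0,0,-0.01],[0,-0.0027,0,0,0,-0.02],[0,-0.0033,0,0,0,-0.025],[0,-0.0033,0,0,0,-0.025],[0,-0.0033,0,0,0,-0.025]]

```text
t: 18.0
tcp_pos: [0.5065, -0.0154, 0.1665]
tcp_rot: [-0.098, 0.995, -0.0, -0.0]
force: [1.5, 3.6, -8.2]
width: 0.0163
```

Run:
```python
from h import *
o=st(); print(ax(o))
```

```text
t 18.0 p [ 0.5065 -0.0154  0.1665] xang 191.23 zt [-6.e-04 -1.e-04 -1.e+00] F [ 1.55  3.6  -8.22] M [ 0.234  0.953 -0.135] w 0.0163
[0.63747007 0.01063077 0.1663739 ]
```

Emit:
step_arm:
  steps:
    - [[0,-0.0013,0,0,0,-0.01],[0,-0.0013,0,0,0,-0.01],[0,-0.0013,0,0,0,-0.01],[0,-0.0013,0,0,0,-0.01],[0,-0.0013,0,0,0,-0.01]]

```text
t: 18.5
tcp_pos: [0.5069, -0.0161, 0.1668]
tcp_rot: [-0.103, 0.995, 0.001, -0.0]
force: [-0.4, 5.9, -7.4]
width: 0.0163
```

Run:
```python
from h import *
o=st(); print(ax(o))
```

```text
t 18.5 p [ 0.5069 -0.0161  0.1668] xang 191.84 zt [-2.e-04  1.e-03 -1.e+00] F [-0.38  5.91 -7.41] M [ 0.567  0.798 -0.024] w 0.0163
[0.63756454 0.0112599  0.16685531]
```

The stop is felt: Fy rose from 0.5 to 5.9 N. I back off about 1.7° and let the jar down into the notches.

Emit:
step_arm:
  steps:
    - [[-0.0001,0.004,0,0,0,0.03],[-0.0001,0.004,0.001,0,0,0.03],[-0.0001,0.004,0.002,0,0,0.03],[-0.0001,0.004,0.003,0,0,0.03],[-0.0001,0.004,0.004,0,0,0.03]]

```text
t: 19.0
tcp_pos: [0.5065, -0.0132, 0.163]
tcp_rot: [-0.088, 0.996, -0.0, 0.0]
force: [-2.2, 2.3, -2.7]
width: 0.0163
```

Run:
```python
from h import *
o=st(); print(ax(o))
```

```text
t 19.0 p [ 0.5065 -0.0132  0.163 ] xang 190.12 zt [ 6.e-04 -9.e-04 -1.e+00] F [-2.18  2.34 -2.75] M [0.278 0.553 0.236] w 0.0163
[0.63793291 0.01024078 0.16304783]
```

Emit:
step_arm:
  steps:
    - [[0,0,0.0005,0,0,0],[0,0,0.001,0,0,0],[0,0,0.0015,0,0,0],[0,0,0.0015,0,0,0],[0,0,0.0015,0,0,0]]

```text
t: 19.5
tcp_pos: [0.5068, -0.0132, 0.1617]
tcp_rot: [-0.088, 0.996, -0.001, 0.001]
force: [-1.6, 2.4, 0.1]
width: 0.0166
```

Run:
```python
from h import *
o=st(); print(ax(o)); s=snap('scene','scene6')
cv2.imwrite('pics/crop7.png',cv2.resize(s['image'][200:330,310:420,::-1],None,fx=5,fy=4.6))
```

```text
t 19.5 p [ 0.5068 -0.0132  0.1617] xang 190.09 zt [ 0.0013 -0.001  -1.    ] F [-1.56  2.35  0.14] M [0.413 0.154 0.21 ] w 0.0166
[0.63820913 0.01022462 0.16189723]
```

Run:
```python
from h import *
np.set_printoptions(precision=2,suppress=True)
for n in('scene4','scene5','scene6'):
    s=load(n); g=cv2.cvtColor(s['image'],cv2.COLOR_RGB2GRAY).astype(float)
    p=g[275:335,366:374].mean(1); print(n,p[0:60].astype(int).tolist())
s=load('scene6')
f=240/np.tan(np.radians(s['fovy'])/2);M=np.linalg.inv(s['cam_to_world'])
def pr(p): q=M@np.r_[p,1]; return np.array([s['cx']-f*q[0]/q[2],s['cy']+f*q[1]/q[2]])
d=np.array([.873,-.488])*.03  # toward camera
for z in (.0875,.121,.124,.127): print(z,pr([.637+d[0],.0105+d[1],z]))
```

```text
scene4 [76, 77, 76, 77, 77, 76, 76, 77, 77, 77, 76, 79, 78, 77, 76, 77, 76, 77, 77, 77, 76, 76, 76, 76, 77, 78, 76, 78, 77, 76, 78, 76, 75, 77, 75, 76, 79, 77, 52, 29, 56, 118, 113, 90, 50, 21, 23, 25, 25, 23, 22, 17, 18, 20, 22, 21, 20, 22, 19, 20]
scene5 [73, 76, 76, 78, 77, 77, 76, 77, 76, 76, 78, 78, 77, 78, 76, 76, 75, 77, 76, 76, 75, 77, 75, 77, 75, 43, 27, 82, 168, 160, 140, 129, 121, 124, 124, 123, 124, 124, 123, 123, 122, 123, 108, 88, 52, 18, 22, 25, 25, 24, 21, 25, 16, 16, 22, 22, 21, 18, 21, 19]
scene6 [76, 76, 77, 75, 77, 76, 75, 77, 77, 78, 79, 78, 77, 79, 76, 76, 76, 73, 76, 76, 74, 76, 76, 75, 76, 77, 65, 29, 38, 96, 143, 120, 106, 109, 109, 109, 109, 110, 108, 106, 107, 109, 93, 73, 40, 17, 22, 19, 20, 22, 23, 17, 20, 18, 22, 22, 18, 20, 16, 17]
0.0875 [370.14 317.1 ]
0.121 [371.03 304.79]
0.124 [371.11 303.67]
0.127 [371.19 302.54]
```

View pics/crop7.png

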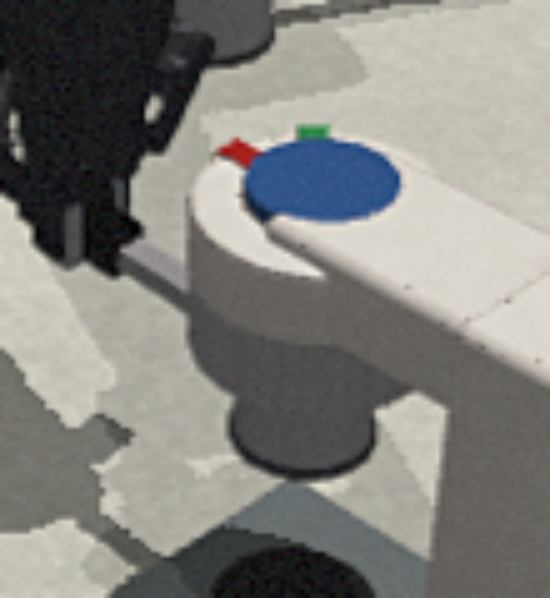

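Edge shift relative to the free picture (scene4) puts the underside at about 0.120 to 0.121. That is the notch level; the crest would be 0.124. I release.

Emit:
step_arm:
  steps:
    - [[0,0,0,0,0,0],[0,0,0,0,0,0],[0,0,0,0,0,0],[0,0,0,0,0,0],[0,0,0,0,0,0]]
  claw: 60
  squeeze: 20

```text
t: 20.05
tcp_pos: [0.506, -0.0132, 0.161]
tcp_rot: [-0.088, 0.996, -0.0, -0.0]
force: [-0.5, -0.7, -0.6]
width: 0.0516
```

Run:
```python
from h import *
o=st(); s=snap('scene','scene7'); g=cv2.cvtColor(s['image'],cv2.COLOR_RGB2GRAY).astype(float)
print(g[295:310,366:374].mean(1).astype(int).tolist())
```

```text
t 20.05 p [ 0.506  -0.0132  0.161 ] xang 190.08 zt [-7.e-04 -1.e-03 -1.e+00] F [-0.53 -0.71 -0.56] M [-0.04  -0.018 -0.037] w 0.0516
[76, 76, 77, 75, 77, 77, 72, 36, 33, 89, 149, 119, 108, 108, 110]
```

The jar hangs after release. I retreat straight up.

Emit:
step_arm:
  steps:
    - [[0,0,-0.01,0,0,0],[0,0,-0.03,0,0,0],[0,0,-0.06,0,0,0],[0.01,0,-0.08,0,0,0],[0.02,0,-0.09,0,0,0]]

```text
t: 20.6
tcp_pos: [0.4876, -0.0168, 0.2545]
tcp_rot: [-0.088, 0.996, -0.001, 0.002]
force: [-0.4, -0.4, 0.6]
width: 0.0508
```

Emit:
step_arm:
  steps:
    - [[0,0,0,0,0,0],[0,0,0,0,0,0],[0,0,0,0,0,0],[0,0,0,0,0,0],[0,0,0,0,0,0]]

```text
t: 21.1
tcp_pos: [0.486, -0.0164, 0.25]
tcp_rot: [-0.088, 0.996, -0.0, -0.001]
force: [-1.1, -0.0, -0.6]
width: 0.0513
```

Run:
```python
from h import *
np.set_printoptions(precision=4,suppress=True)
o=st(); s=snap('scene','scene8'); g=cv2.cvtColor(s['image'],cv2.COLOR_RGB2GRAY).astype(float)
print(g[295:310,366:374].mean(1).astype(int).tolist())
for r in (290,293): print(g[r,350:392].astype(int).tolist())
cv2.imwrite('pics/crop8.png',cv2.resize(s['image'][190:340,290:430,::-1],None,fx=5,fy=4))
```

```text
t 21.1 p [ 0.486  -0.0164  0.25  ] xang 190.1 zt [-0.0028 -0.0005 -1.    ] F [-1.12 -0.05 -0.62] M [-0.013 -0.012  0.027] w 0.0513
[72, 73, 75, 75, 75, 75, 70, 34, 35, 87, 145, 118, 105, 107, 106]
[171, 163, 167, 168, 172, 149, 76, 58, 65, 70, 72, 66, 74, 73, 78, 71, 75, 73, 73, 71, 78, 77, 74, 77, 78, 78, 76, 74, 75, 74, 78, 72, 72, 71, 60, 159, 175, 171, 190, 196, 196, 187]
[168, 186, 202, 200, 209, 176, 85, 53, 70, 72, 72, 71, 74, 74, 74, 73, 71, 74, 73, 78, 72, 75, 76, 77, 73, 73, 73, 81, 75, 74, 76, 72, 75, 73, 56, 86, 166, 179, 165, 164, 192, 194]
```

View pics/crop8.png

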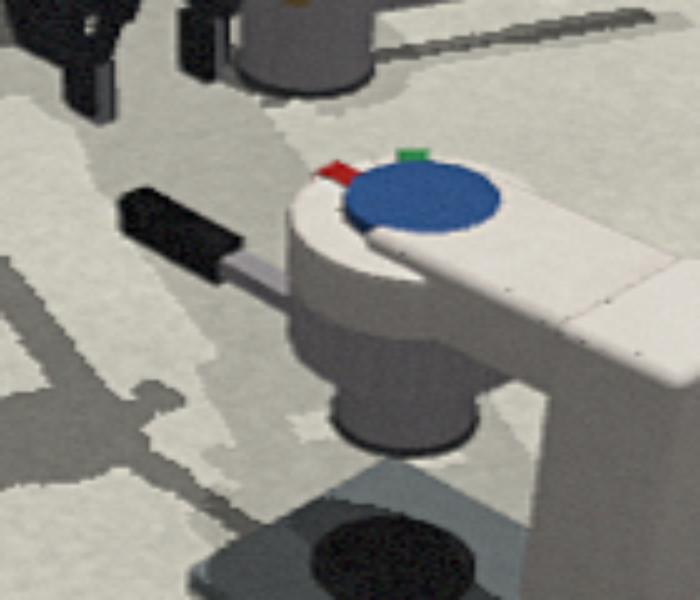

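```bash
python3 -c "
from workcell import arm
print(arm.hand_in())"
```

```text
the job is handed in; nothing more can be done
None
```

The jar is hanging locked in the collar with the gripper clear of it, and I handed the job in at about 21 s of the 72 s allowed. The hand-in itself gives no verdict.

**What I did:**
- I pinched the smaller jar by its black handle and brought it under the collar at the green mark.
- I felt for the gaps. The jar went in about 3.5° clockwise of my first try, but the spot was touchy: two retries near the same angle were blocked before it went up.
- I pushed it up against the spring and swung it counter-clockwise about 45°, until the side force at the grip rose to about 6 N at the stop. The highest contact reading at the wrist was about 9 N.
- I backed off about 1.7°, let it down into the notches, opened the gripper and retreated straight up.

**Last checks:**
- **Height:** after release, the jar's underside measured about 0.1207 m, against 0.121 m when seated in the notches and 0.124 m if it were resting on the crests. I took this relative to an earlier picture, because the absolute image position read about 1.5 pixels high.
- **Stability:** that height did not change between release and the retreat, and the last picture shows the jar hanging level with its handle on the red-mark side.
- **Gripper:** the forces were back to about zero.
- **Not measured at the end:** I did not re-measure how far the jar sits from the collar's axis. While turning, it tracked within about 1 to 2 mm of it. I also did not re-measure the beaker, vial and dishes, but the arm never went near them.

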